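Set up a culture dish on the light viewer and hold its shutter half open

ROBOT

A 7-joint arm with a two-finger parallel gripper is mounted at the origin on the work surface. World frame = base frame: x ahead of the robot, y to its left, z up, the work surface at z = 0. Lengths are in m, angles in rad, forces in N, time in s.
With the tool pointing down it reaches from about 0.4 to 0.875 m from the base axis. Payload 19.3 kg.
Tool frame: the origin (TCP) lies midway between the tips of the shut fingers; the grasp point (between the pads) lies 19 mm behind it (bot.pinch_z is the distance from the TCP to the grasp point, in m); z points along the fingers, y is the line along which they close (so a half turn about z gives the same grasp; the last joint's range is limited). The gripper opens to 85 mm and grips with 20 to 120 N. Pads are 22 mm wide; open, the fingers measure 114 mm over their backs; the gripper's body (76 mm by 85 mm) begins 54 mm behind the grasp point. The pads swing forward as they close: fully open they stand 13 mm farther back than shut.
Start: joints at [1.152, 0.521, -0.036, 1.599, 0.021, 1.021, -0.113], TCP at [0.214, -0.587, 0.231] pointing down, gripper open.
Joint ranges: [-2.91, 2.91], [-0.3, 2.13], [-1.5, 1.42], [0.17, 2.43], [-1.26, 4.41], [0.16, 1.93], [-2.52, 2.52]. Speed limits (rad/s): [1.89, 1.89, 2.39, 2.39, 3.01, 3.01, 3.01].

INTERFACE

Orientations are given as [roll, pitch, yaw] about the fixed x, y, z axes, in that order (R = Rz(yaw) Ry(pitch) Rx(roll)).
In Python, from workcell import observe, viewer, bot gives the robot as it stands. The module is installed in compiled form; this text tells all that it offers.
- The arm moves only by the tool play_rows, never from a script. Its argument "motion" is a list of rows, each a list of 7 numbers: the shift along the tool's x, y, z in cm, then the turn, a rotation vector about the tool's x, y, z in rad, then the opening, from -1 (shut) to 1 (fully open), so that 0 is half open. A call has exactly 5 rows; each row is the pose to reach, as a shift and turn from the pose commanded when the call began, along the tool's axes at that moment; what a row does not reach only later rows make up. A row lasts 1/10 s, in which the tool goes at most 50 mm and 8.59 degrees, less where a joint would pass 70% of its speed; a pose out of reach is approached as far as the arm can. A call with a gripper value outside its range is refused whole. The fingers move at their own pace and stop on an object; "squeeze" is the grip in N (left out, the last holds). Time passes only in rows, so rows that repeat a pose let the fingers close, or fill a call up. It gives the time, the measured TCP pose, the force, the opening and the grip force at its end, in the units of the state.
- observe(): the state, without advancing time (a new reading comes with each control period).
- viewer.grab_frame(name): name is "scene" or "side" or "wrist"; returns (picture, depth): 420x560x3 uint8, red, green, blue; 420x560 float32, m along the optical axis (not along the pixel's ray), 0 where there is no reading.
- viewer.camera_info(name): a dict with "fx", "fy", "cx", "cy" (pixels), "R" (3x3) and "t" (3): a world point X has camera coordinates R X + t. Camera axes: x right, y down, z forward; pixel columns grow to the right and rows downward; lengths in m; the calibration is good to about 2 mm. A picture is of the moment at which its call begins: read the wrist's pose just before it. camera_info takes no time and is no camera call; for the wrist camera it gives the pose at the moment of the call.
- bot.job_done(): hands the job in; it is judged then, once.
The state is a dict: "clock": time; "qpos": joint angles; "qd": joint speeds; "joint_efforts": joint torques, N m; "position": TCP position; "tool_rot": TCP orientation; "force": force on the tool from outside, world axes, zero at the start; "moment": the same for the moment, N m; "grip_width": finger opening in m; "finger_force": force on a finger pad.
Only numpy, scipy, OpenCV 4.12 (cv2) and the standard library are available. Lean on these libraries where they do the work, as an engineer would, in place of code of your own. Each camera call takes 0.05 s, during which the arm holds its last target. There are 200 camera calls.

TASK

Lay the round diffuser in the middle of the viewer's glass stage plate, then set the middle-sized culture dish, lid up, centred on top of it; set both down gently, do not drop them or tip the dish. Then slide the spring-closed light shutter by its thumb tab to half travel, for oblique light, and finish holding it there: the shutter closes by itself if let go, so do not release it at the end. Leave everything else on the bench where it is.

Things in the scene. Friction and masses are not known exactly. Their poses are not given: they have to be found in the camera images.
- viewer: The light viewer: a cream box fixed to the bench, 220 mm along its x, 230 mm along its y, flat top panel 56 mm high; yaw within 0.3 rad. Origin: centre of its underside. Axes: x to its back (away from the robot), y left, z up. At x +88, y +95 mm stands the 10 mm thick arm of a reading lens, 185 mm high, carrying the lens (120 mm across, centre x +90, y +222 mm) out to the left.
- stage (a point): Centre of the top face of the viewer's round clear glass stage plate: 100 mm across, level, 60 mm above the bench and 4 mm above the top panel. Axes as the viewer's: z up, y is the direction in which the shutter opens.
- tab (a point): Centre of the shutter's black thumb tab, upright, 14 mm thick along the viewer's y, 26 mm wide along x; its top is 31 mm above the top panel, this point 17 mm above it. From the stage centre it lies at x -75 mm, and y -30 mm (closed), 0 (half travel) or +30 mm (fully open). Lines on the panel beside the slot mark the travel, the longest marks half. Axes as the viewer's.
- shutter (a joint): Travel of the shutter along the viewer's y, m: 0 closed (start), 0.060 fully open, 0.030 half travel. A spring closes it: it pushes back with 3 N at closed, 7.5 N at half and 12 N at fully open (150 N/m).
- diffuser_center (a point): Centre of the diffuser: a flat white glass disc in a black ring mount, 60 mm across and 12 mm thick, about 70 g, both faces alike; lying flat on the bench at the start. This point is half-way up (6 mm above its underside); z up.
- dish_center (a point): Centre of the culture dish to be viewed: a closed clear plastic dish (one sealed piece) with cream medium, 60 mm across the lid and 15 mm high, about 40 g; the lowest 4 mm is 56 mm across, the lid above is 60 mm. Lies lid up on the bench at the start. This point is half-way up (7.5 mm above its underside); z up. The diffuser and the dish may lie in either of two places.
- diffuser: The diffuser itself; origin at the centre of its underside.
- dish: The 60 mm culture dish itself; origin at the centre of its underside.
- large_dish: Bystander: culture dish 90 mm across, 16 mm high. Origin: centre of underside.
- small_dish: Bystander: culture dish 38 mm across, 11 mm high. Origin: centre of underside.
- tube_rack: Bystander: white rack of test tubes, 72 mm along its x, 204 mm along its y, 95 mm high. Origin: centre of underside.
- vial_a: Bystander: clear glass vial with a label, 46 mm across, 90 mm high. Origin: centre of underside.
- vial_b: Bystander: clear glass vial without a label, 46 mm across, 90 mm high. Origin: centre of underside.
- amber_jar: Bystander: amber glass jar with a white cap, 76 mm across, 125 mm high. Origin: centre of underside.
- marker: Bystander: marker pen lying along its x, 130 mm long, 12 mm thick. Origin: on the bench under its middle.
There are look-alikes about, which are no part of the job. Leave any orange look-alike of the diffuser alone. What is shaped like the dish but red is not meant.

How it is judged:
By the outcome, as a careful person would: the job done as asked, in the order asked, and still so for the second after the job is handed in, while the arm keeps its last pose, push and grip.
It also fails if it takes over 56 s, if anything falls off the work surface, if the arm or the gripper's body presses on something with over 40 N, if the wrist force passes 120 N, or if a joint passes its speed limit or range.

## Working session

There is one attempt and no reset: what is moved stays moved. The work goes in short steps, Python scripts to look and compute and a tool call to move; the robot and the scene stay as the last step left them, time stands still between calls to the robot, and variables do not carry over. Pictures are saved under pics/ and viewed, at most 10 in all, crops included, and the job is handed in when it is done.

Besides the shell and the picture viewer there is one more tool, called after "Call:" as name([rows], argument=value, ...), one row to a line, values as JSON. play_rows: Moves the arm, as the interface text tells. Its arguments: {"type":"object","properties":{"motion":{"type":"array"},"squeeze":{"type":"number"}},"required":["motion"]}

```bash
mkdir -p pics; python3 - <<'E'
from workcell import observe, viewer, bot
import cv2,numpy as np
s=observe();print(s['clock'],s['position'],s['tool_rot'],s['grip_width'],bot.pinch_z)
for n in ('scene','side'):
    p,d=viewer.grab_frame(n);cv2.imwrite(f'pics/{n}0.png',p[:,:,::-1]);np.savez(f'{n}0.npz',p=p,d=d)
    print(n,viewer.camera_info(n))
E
```

```text
0.0 [ 0.21347959 -0.58706989  0.23070188] [-3.14044663e+00  4.09574671e-05  3.48793000e-01] 0.0850902674394703 0.0187
scene {'fx': 458.3001426610375, 'fy': 458.3001426610375, 'cx': 272.3533771507423, 'cy': 214.7139614277457, 'R': array([[ 0.46504851,  0.8849922 ,  0.02277466],
       [ 0.57028431, -0.27979953, -0.77232637],
       [-0.67713048,  0.37215726, -0.63481752]]), 't': array([-0.21726402, -0.26621952,  1.67774911])}
side {'fx': 400.3220600181306, 'fy': 400.3220600181306, 'cx': 278.26098104251963, 'cy': 205.32947630147706, 'R': array([[-9.25420538e-01, -3.78941709e-01, -9.42897418e-05],
       [-2.96390150e-01,  7.23974848e-01, -6.22907134e-01],
       [ 2.36113757e-01, -5.76423109e-01, -7.82295784e-01]]), 't': array([0.50692073, 0.24839541, 1.07934127])}
```

View pics/scene0.png

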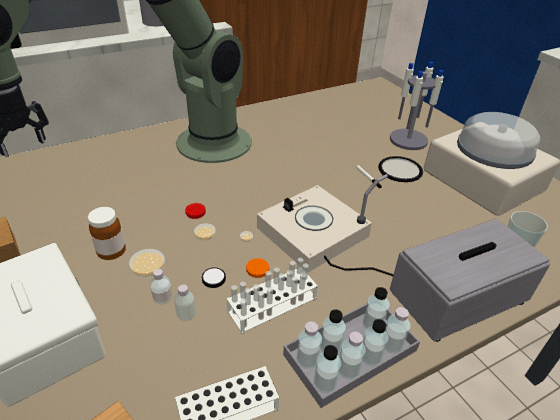

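View pics/side0.png

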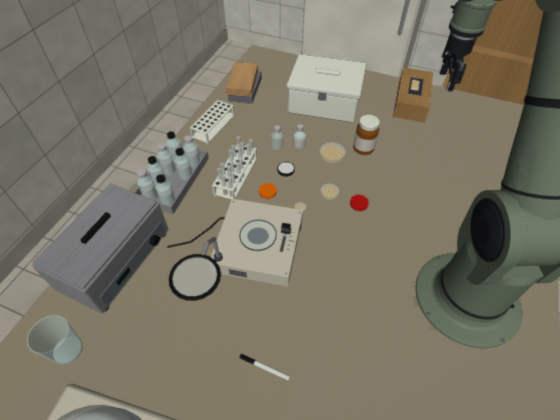

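The scene picture shows these candidates:
- **Diffuser:** the white disc with a black ring at (213,277). The orange one at (258,268) is the look-alike.
- **Dish:** the cream middle-sized one at (205,231). The others are red (195,210), large (147,262) and small (246,236).

In the side picture, the diffuser is at (286,169), the dish at (330,191) and the stage at (258,235).

```bash
cat > h.py <<'E'
import numpy as np,cv2
from workcell import viewer
def ray(ci,uv,z):
    uv=np.atleast_2d(uv).astype(float)
    d=np.c_[(uv[:,0]-ci['cx'])/ci['fx'],(uv[:,1]-ci['cy'])/ci['fy'],np.ones(len(uv))]@ci['R']
    o=-ci['R'].T@ci['t']
    return o+d*((z-o[2])/d[:,2])[:,None]
def cloud(ci,d):
    v,u=np.indices(d.shape)
    c=np.stack([(u-ci['cx'])/ci['fx']*d,(v-ci['cy'])/ci['fy']*d,d],-1)
    w=(c-ci['t'])@ci['R']; w[d==0]=np.nan
    return w
E
python3 - <<'E'
from h import *
for n,pts in (('scene',dict(diff=(213,277),dish=(205,231),small=(246,236),orange=(258,268),red=(195,210),large=(147,262),stage=(314,218))),('side',dict(diff=(286,169),dish=(330,191),small=(300,207),orange=(268,190),red=(359,203),large=(333,152),stage=(258,235)))):
    f=np.load(n+'0.npz');ci=viewer.camera_info(n);w=cloud(ci,f['d']);p=f['p']
    hsv=cv2.cvtColor(p,cv2.COLOR_RGB2HSV).astype(int)
    for k,uv in pts.items():
        z=.06 if k=='stage' else .0075
        print(n,k,ray(ci,uv,z)[0].round(4),'depthpt',w[uv[1],uv[0]].round(4),hsv[uv[1],uv[0]])
    # objects by height
    for k in('diff','dish'):
        c=ray(ci,pts[k],.0075)[0]
        r=np.hypot(w[...,0]-c[0],w[...,1]-c[1])
        for zt in (.012 if k=='diff' else .015,):
            m=(r<.05)&(w[...,2]>zt-.005)&(w[...,2]<zt+.006)
            P=w[m][:,:2].astype(np.float32);print(k,m.sum(),cv2.minEnclosingCircle(P),np.median(w[m][:,2]))
    c=ray(ci,pts['stage'],.06)[0]
    m=(np.hypot(w[...,0]-c[0],w[...,1]-c[1])<.2)&(np.abs(w[...,2]-.056)<.006)
    m=cv2.morphologyEx(m.astype(np.uint8),cv2.MORPH_OPEN,np.ones((3,3)))
    P=w[m>0][:,:2].astype(np.float32);print('panel',len(P),cv2.minAreaRect(P),np.median(w[m>0][:,2]))
f=np.load('scene0.npz');a=cv2.resize(np.ascontiguousarray(f['p'][180:300,125:385,::-1]),None,fx=3,fy=3,interpolation=cv2.INTER_CUBIC)
cv2.imwrite('pics/crop0.png',a[:, :800])
E
```

```text
scene diff [ 0.6276 -0.2533  0.0075] depthpt [ 0.6337 -0.2554  0.0144] [ 23   4 233]
scene dish [ 0.4553 -0.2077  0.0075] depthpt [ 0.4631 -0.2102  0.0147] [ 20  90 219]
scene small [ 0.5251 -0.1135  0.0075] depthpt [ 0.5304 -0.1159  0.0127] [ 20  90 220]
scene orange [ 0.6501 -0.1381  0.0075] depthpt [ 0.6536 -0.1398  0.0115] [ 13 255 233]
scene red [ 0.3543 -0.2     0.0075] depthpt [ 0.3646 -0.2031  0.016 ] [  0 237 200]
scene large [ 0.5026 -0.3862  0.0075] depthpt [ 0.5117 -0.3875  0.0163] [ 19  68 214]
scene stage [0.594  0.0612 0.06  ] depthpt [0.593 0.062 0.059] [ 93  21 135]
diff 352 ((0.6273685097694397, -0.25157761573791504), 0.03281508386135101) 0.01170083942673035
dish 258 ((0.4585533142089844, -0.21050092577934265), 0.03148477151989937) 0.014541224634346112
panel 4092 ((0.5868498086929321, 0.06389269232749939), (0.2261616289615631, 0.2353435903787613), 10.599525451660156) 0.05610083812809989
side diff [ 0.6228 -0.2529  0.0075] depthpt [ 0.6207 -0.2474  0.0137] [ 34   9 193]
side dish [ 0.4537 -0.2154  0.0075] depthpt [ 0.4522 -0.2074  0.0168] [ 21  77 175]
side small [ 0.5211 -0.116   0.0075] depthpt [ 0.5198 -0.1118  0.013 ] [ 22  73 175]
side orange [ 0.6425 -0.1428  0.0075] depthpt [ 0.6412 -0.14    0.0111] [ 14 248 193]
side red [ 0.3531 -0.2023  0.0075] depthpt [ 0.3528 -0.1981  0.0125] [  1 229 157]
side large [ 0.4993 -0.3932  0.0075] depthpt [ 0.4978 -0.386   0.0145] [ 21  85 175]
side stage [0.5837 0.0636 0.06  ] depthpt [0.5833 0.0645 0.0615] [ 90  25 113]
diff 188 ((0.6227087378501892, -0.2548796534538269), 0.033150333911180496) 0.01250087259335493
dish 219 ((0.45362380146980286, -0.21063503623008728), 0.030624113976955414) 0.015380043521879697
panel 4618 ((0.5857930779457092, 0.06154600530862808), (0.22123630344867706, 0.23384781181812286), 10.49678897857666) 0.056562091618713985
```

View pics/crop0.png

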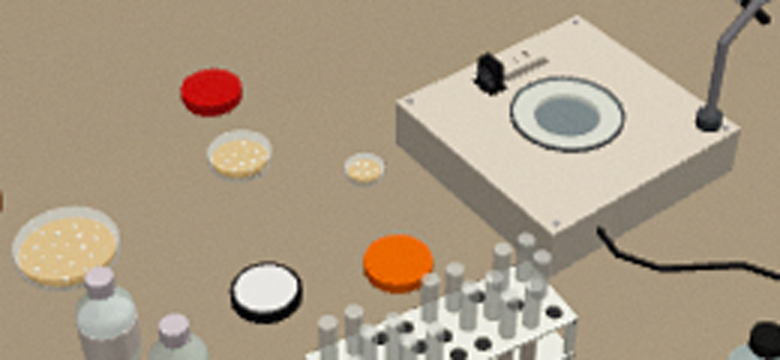

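The crop confirms the white disc with the black ring at (266,291) and the cream mid-sized dish at (240,153). Next I check clearances around them and work out the first shift.

```bash
cat >> h.py <<'E'
from workcell import observe
from scipy.spatial.transform import Rotation as Ro
def go(x,y,z,yaw=None):
    s=observe();R=Ro.from_euler('xyz',s['tool_rot'])
    d=R.inv().apply(np.array([x,y,z])-s['position'])*100
    out=d.round(2)
    if yaw is not None:
        rv=(R.inv()*Ro.from_euler('xyz',[np.pi,0,yaw])).as_rotvec();print('rot',rv.round(3))
    print('shift cm',out,'dist',np.linalg.norm(d).round(1),'t',s['clock'],'pos',s['position'].round(4),s['tool_rot'].round(3))
E
python3 - <<'E'
from h import *
W=[]
for n in('scene','side'):
    f=np.load(n+'0.npz');W.append(cloud(viewer.camera_info(n),f['d']).reshape(-1,3))
W=np.vstack(W);W=W[~np.isnan(W[:,0])]
for nm,c in (('diff',(.625,-.253)),('dish',(.456,-.211))):
    d=W[:,:2]-c;r=np.hypot(*d.T);a=np.degrees(np.arctan2(d[:,1],d[:,0]))
    m=(W[:,2]>.022)&(W[:,2]<.2)&(r<.2)
    print(nm,[(b,round(r[m&(abs(a-b)<=7.5)].min(),3),round(W[m&(abs(a-b)<=7.5),2].max(),3)) for b in range(-180,180,15) if (m&(abs(a-b)<=7.5)).sum()>2])
ci=viewer.camera_info('scene');print('vials/jar base',ray(ci,[(162,297),(186,314),(108,250)],.01).round(3))
ci=viewer.camera_info('side');print(ray(ci,[(278,147),(300,145),(366,148)],.01).round(3))
go(.625,-.253,.23,.349)
E
```

```text
diff [(-105, np.float64(0.117), np.float64(0.064)), (-90, np.float64(0.107), np.float64(0.095)), (-75, np.float64(0.112), np.float64(0.067)), (-60, np.float64(0.097), np.float64(0.093)), (-45, np.float64(0.098), np.float64(0.093)), (0, np.float64(0.111), np.float64(0.099)), (15, np.float64(0.113), np.float64(0.099)), (30, np.float64(0.118), np.float64(0.098)), (45, np.float64(0.138), np.float64(0.098)), (60, np.float64(0.174), np.float64(0.097))]
dish [(45, np.float64(0.193), np.float64(0.058)), (60, np.float64(0.156), np.float64(0.061)), (75, np.float64(0.147), np.float64(0.061))]
vials/jar base [[ 0.636 -0.387  0.01 ]
 [ 0.71  -0.353  0.01 ]
 [ 0.416 -0.466  0.01 ]]
[[ 0.688 -0.341  0.01 ]
 [ 0.619 -0.38   0.01 ]
 [ 0.396 -0.455  0.01 ]]
rot [-0.001  0.    -0.   ]
shift cm [ 50.09 -17.34   0.09] dist 53.0 t 0.1 pos [ 0.2135 -0.5871  0.2308] [-3.141  0.     0.349]
```

Call:
play_rows([
  [4.5,-1.5,0,0,0,0.08,1],
  [9,-3,0,0,0,0.165,1],
  [13.5,-4.5,0,0,0,0.165,1],
  [18,-6.2,0,0,0,0.165,1],
  [22.5,-7.8,0,0,0,0.165,1],
], squeeze=30)

```text
clock: 0.6
position: [0.3995, -0.4356, 0.2312]
tool_rot: [-3.141, 0.0, 0.184]
force: [1.3, -0.8, 0.8]
grip_width: 0.0855
finger_force: 0.0
```

```bash
python3 -c "
from h import *
go(.625,-.253,.23,.184)"
```

```text
rot [-0.  0. -0.]
shift cm [ 25.5  -13.84   0.11] dist 29.0 t 0.6 pos [ 0.3995 -0.4356  0.2312] [-3.141  0.     0.184]
```

Call:
play_rows([
  [4,-2.2,0,0,0,0,1],
  [8.5,-4.6,0,0,0,0,1],
  [13,-7,0,0,0,0,1],
  [17.3,-9.4,0,0,0,0,1],
  [21.5,-11.7,0,0,0,0,1],
])

```text
clock: 1.1
position: [0.5897, -0.2812, 0.2311]
tool_rot: [-3.141, 0.0, 0.184]
force: [1.0, -1.1, 0.0]
grip_width: 0.0852
finger_force: 0.0
```

Call:
play_rows([
  [2.0,-1,0,0,0,0,1],
  [4,-2.1,2,0,0,0,1],
  [4,-2.1,5,0,0,0,1],
  [4,-2.1,8,0,0,0,1],
  [4,-2.1,8,0,0,0,1],
])

```text
clock: 1.6
position: [0.6218, -0.254, 0.1472]
tool_rot: [-3.138, 0.006, 0.184]
force: [-0.6, 0.5, 0.1]
grip_width: 0.0854
finger_force: 0.0
```

```bash
python3 - <<'E'
from h import *
go(.625,-.253,.02,.184)
ci=viewer.camera_info('wrist');p,d=viewer.grab_frame('wrist')
np.savez('w1.npz',p=p,d=d);np.save('w1ci.npy',ci,allow_pickle=True)
cv2.imwrite('pics/w1.png',p[:,:,::-1])
print((-ci['R'].T@ci['t']).round(3))
E
```

```text
rot [-0.003  0.006  0.   ]
shift cm [ 0.41  0.   12.72] dist 12.7 t 1.6 pos [ 0.6218 -0.254   0.1472] [-3.138  0.006  0.184]
[ 0.697 -0.24   0.29 ]
```

View pics/w1.png

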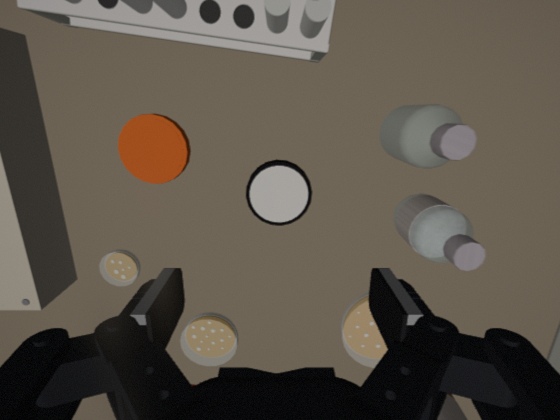

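The wrist picture shows the diffuser at (279,192), the orange look-alike at (154,148), the cream dish at (210,338), the small dish at (120,268) and the vials at right. I'll fit the disc.

```bash
python3 - <<'E'
from h import *
f=np.load('w1.npz');ci=np.load('w1ci.npy',allow_pickle=True).item();p=f['p']
hsv=cv2.cvtColor(p,cv2.COLOR_RGB2HSV)
def fit(m,seed,z):
    n,l,st,c=cv2.connectedComponentsWithStats(m.astype(np.uint8));k=l[seed[1],seed[0]]
    cs,_=cv2.findContours((l==k).astype(np.uint8),cv2.RETR_EXTERNAL,cv2.CHAIN_APPROX_NONE)
    q=cv2.convexHull(max(cs,key=len))[:,0]
    P=ray(ci,q,z)[:,:2].astype(np.float32);e=cv2.fitEllipse(P);print(st[k],np.round(e[0],4),np.round(e[1],4))
fit((hsv[...,1]<60)&(hsv[...,2]>130),(279,192),.012)
fit((hsv[...,2]<60),(249,192),.0115)
m=(hsv[...,1]<70)|(hsv[...,2]>125)|((hsv[...,2]<60))
w=cloud(ci,f['d']);
for z0,z1 in((.006,.02),):
    mm=(w[...,2]>z0)&(w[...,2]<z1);fit(mm,(279,192),.012)
    fit(mm,(210,338),.015)
go(.625,-.253,.02,.184)
E
```

```text
[ 250  166   58   56 2553] [ 0.6245 -0.2545] [0.0518 0.0519]
[     0      0    560    420 179033] [ 0.5976 -0.2695] [0.3838 1.2655]
[ 246  161   66   65 3353] [ 0.6251 -0.2545] [0.0591 0.0602]
[ 180  313   59   53 2390] [ 0.4578 -0.2127] [0.0598 0.0669]
rot [-0.002  0.003 -0.   ]
shift cm [ 0.27 -0.09 12.99] dist 13.0 t 1.65 pos [ 0.6229 -0.2545  0.1499] [-3.14e+00  3.00e-03  1.84e-01]
```

Call:
play_rows([
  [0.2,0,3,0,0,0,1],
  [0.2,0,6.5,0,0,0,1],
  [0.2,0,10,0,0,0,1],
  [0.2,0,12.5,0,0,0,1],
  [0.2,0,13.3,0,0,0,1],
])

```text
clock: 2.15
position: [0.6255, -0.2546, 0.0175]
tool_rot: [-3.141, 0.001, 0.184]
force: [0.4, -0.5, 0.8]
grip_width: 0.0856
finger_force: 0.0
```

```bash
python3 - <<'E'
from h import *
ci=viewer.camera_info('wrist');p,d=viewer.grab_frame('wrist')
go(.6248,-.2545,-.0035,.184);print(observe()['force'])
cv2.imwrite('pics/w2.png',p[:,:,::-1])
E
```

```text
rot [-0.001  0.001 -0.   ]
shift cm [-0.08 -0.02  2.1 ] dist 2.1 t 2.2 pos [ 0.6256 -0.2546  0.0175] [-3.141e+00  1.000e-03  1.840e-01]
[-0.67024911  0.16075327 -1.15484329]
```

View pics/w2.png

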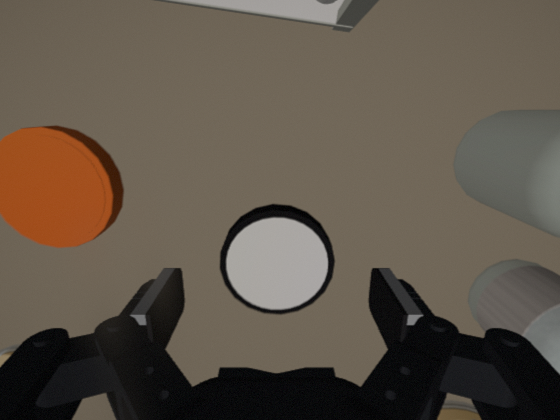

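The diffuser sits centred between the fingers, at (277,258). I'll go down and close.

Call:
play_rows([
  [-0.1,0,0.7,0,0,0,0.8],
  [-0.1,0,1.4,0,0,0,0.7],
  [-0.1,0,1.8,0,0,0,0.65],
  [-0.1,0,2.0,0,0,0,0.65],
  [-0.1,0,2.0,0,0,0,0.6],
])

```text
clock: 2.7
position: [0.6249, -0.2547, -0.0016]
tool_rot: [3.142, -0.0, 0.184]
force: [-0.4, -0.4, 0.8]
grip_width: 0.0685
finger_force: 0.0
```

Call:
play_rows([
  [0,0,0,0,0,0,0.45],
  [0,0,0,0,0,0,0.35],
  [0,0,0,0,0,0,0.2],
  [0,0,0,0,0,0,0.2],
  [0,0,0,0,0,0,0.2],
])

```text
clock: 3.2
position: [0.625, -0.2548, -0.001]
tool_rot: [3.141, -0.0, 0.184]
force: [-1.9, 0.4, 6.6]
grip_width: 0.0584
finger_force: 31.0
```

Call:
play_rows([
  [0,0,-0.5,0,0,0,0.2],
  [0,0,-2,0,0,0,0.2],
  [0,0,-5,0,0,0,0.2],
  [0,-2,-9,0,0,0,0.2],
  [0,-5,-13,0,0,0,0.2],
])

```text
clock: 3.7
position: [0.6153, -0.2067, 0.1306]
tool_rot: [3.141, -0.0, 0.181]
force: [1.2, 0.7, -1.0]
grip_width: 0.058
finger_force: 32.5
```

```bash
python3 -c "
from h import *
go(.578,-.06,.16,.184)"
```

```text
rot [ 0.001 -0.    -0.003]
shift cm [ -1.02 -15.1   -2.96] dist 15.4 t 3.7 pos [ 0.6153 -0.2067  0.1306] [ 3.141 -0.     0.181]
```

Call:
play_rows([
  [-0.3,-3,-1,0,0,0,0.2],
  [-0.6,-7,-2.5,0,0,0,0.2],
  [-1,-11,-2.5,0,0,0,0.2],
  [-1,-14,-2.5,0,0,0,0.2],
  [-1,-15,-2.5,0,0,0,0.2],
])

```text
clock: 4.2
position: [0.5782, -0.0564, 0.1548]
tool_rot: [-3.141, -0.001, 0.187]
force: [0.6, -0.4, -0.6]
grip_width: 0.0586
finger_force: 32.5
```

```bash
python3 - <<'E'
from h import *
go(.588,.063,.16,.184)
ci=viewer.camera_info('wrist');p,d=viewer.grab_frame('wrist')
np.savez('w3.npz',p=p,d=d);np.save('w3ci.npy',ci,allow_pickle=True)
cv2.imwrite('pics/w3.png',p[:,:,::-1])
E
```

```text
rot [-0.001 -0.001  0.003]
shift cm [  3.18 -11.55  -0.5 ] dist 12.0 t 4.2 pos [ 0.5782 -0.0564  0.1548] [-3.141e+00 -1.000e-03  1.870e-01]
```

View pics/w3.png

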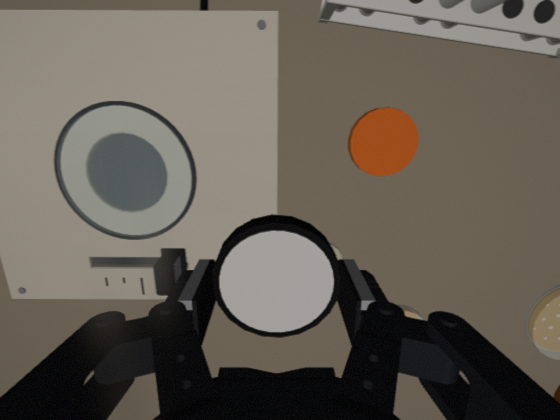

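The diffuser is held flat at (277,275). The stage ring centre is at about (125,170), the tab at (172,265), and the longest mark (half travel) at (142,285).

```bash
cat >> h.py <<'E'
def fit(ci,m,seed,z):
    n,l,st,c=cv2.connectedComponentsWithStats(m.astype(np.uint8));k=l[seed[1],seed[0]]
    cs,_=cv2.findContours((l==k).astype(np.uint8),cv2.RETR_EXTERNAL,cv2.CHAIN_APPROX_NONE)
    q=cv2.convexHull(max(cs,key=len))[:,0]
    P=ray(ci,q,z)[:,:2].astype(np.float32);e=cv2.fitEllipse(P);print('fit',st[k],np.round(e[0],4),np.round(e[1],4));return e
E
python3 - <<'E'
from h import *
f=np.load('w3.npz');ci=np.load('w3ci.npy',allow_pickle=True).item();p=f['p']
g=cv2.cvtColor(p,cv2.COLOR_RGB2GRAY);hsv=cv2.cvtColor(p,cv2.COLOR_RGB2HSV)
print(g[170,40:70],g[170,185:200],hsv[170,125],hsv[110,95],hsv[60,60])
for t in(90,105,120):
    m=g<t; m[:,230:]=0; m[245:]=0
    ys,xs=np.nonzero(m&(np.indices(m.shape)[1]<64)&(np.indices(m.shape)[0]>160)&(np.indices(m.shape)[0]<180))
    if len(xs): fit(ci,m,(xs[0],ys[0]),.06)
zt=observe()['position'][2]+.013
fit(ci,(hsv[...,1]<40)&(hsv[...,2]>150),(277,275),zt)
# tab and marks, panel corners
print('marks',ray(ci,[(142,285),(124,280),(107,282),(92,262),(158,262)],.056).round(4))
print('screws',ray(ci,[(262,24),(21,290)],.056).round(4)); print('edge',ray(ci,[(278,30),(278,290)],.056).round(4))
go(.588,.063,.16,.184)
E
```

```text
[141 142 142 141 140 140 142 141 141 141 141 143 141 134 108  67  50  60
  71  73  88 119 141 144 143 143 143 143 144 144] [147 147 146 147 141 115  78  48  45  43  69 115 140 144 142] [90 17 89] [ 30  16 148] [ 18  35 147]
fit [  54  101  142  139 1953] [0.5861 0.0616] [0.1053 0.1062]
fit [  54  101  143  139 2232] [0.5861 0.0616] [0.1056 0.1067]
fit [  53  101  144  139 2508] [0.586  0.0616] [0.106  0.1072]
fit [ 220  231  113  101 8896] [ 0.5775 -0.056 ] [0.0517 0.0521]
marks [[0.4906 0.0448 0.056 ]
 [0.4926 0.0602 0.056 ]
 [0.4879 0.0744 0.056 ]
 [0.5047 0.0873 0.056 ]
 [0.515  0.033  0.056 ]]
screws [[ 0.705  -0.022   0.056 ]
 [ 0.4661  0.1471  0.056 ]]
edge [[ 0.7035 -0.0332  0.056 ]
 [ 0.5077 -0.0707  0.056 ]]
rot [-0.001 -0.001  0.003]
shift cm [  3.17 -11.55  -0.52] dist 12.0 t 4.25 pos [ 0.5784 -0.0564  0.1546] [-3.141e+00 -1.000e-03  1.870e-01]
```

Call:
play_rows([
  [0.8,-3,0,0,0,0,0.2],
  [1.8,-6.5,0,0,0,0,0.2],
  [2.7,-9.5,1.5,0,0,0,0.2],
  [3.0,-11.4,4,0,0,0,0.2],
  [3.0,-11.4,6,0,0,0,0.2],
])

```text
clock: 4.75
position: [0.5875, 0.06, 0.0929]
tool_rot: [-3.141, -0.001, 0.187]
force: [-0.1, -0.2, -0.8]
grip_width: 0.0587
finger_force: 32.6
```

Call:
play_rows([
  [0,0,0,0,0,0,0.2],
  [0,0,0.5,0,0,0,0.2],
  [0,0,1,0,0,0,0.2],
  [0,0,1,0,0,0,0.2],
  [0,0,1,0,0,0,0.2],
])

```text
clock: 5.25
position: [0.5874, 0.0573, 0.0838]
tool_rot: [3.142, -0.001, 0.183]
force: [-0.5, -0.6, -1.5]
grip_width: 0.0583
finger_force: 32.6
```

```bash
python3 - <<'E'
from h import *
go(.5868,.0613,.0595,.184);print(observe()['force'])
ci=viewer.camera_info('wrist');p,d=viewer.grab_frame('wrist');hsv=cv2.cvtColor(p,cv2.COLOR_RGB2HSV)
zt=observe()['position'][2]+.013
fit(ci,(hsv[...,1]<40)&(hsv[...,2]>150),(277,275),zt)
E
```

```text
rot [ 0.    -0.001 -0.001]
shift cm [ 0.01 -0.41  2.43] dist 2.5 t 5.25 pos [0.5874 0.0573 0.0838] [ 3.142e+00 -1.000e-03  1.830e-01]
[-0.49227805 -0.56216654 -1.50697929]Traceback (most recent call last):
  File "<stdin>", line 5, in <module>
  File "h.py", line 26, in fit
    P=ray(ci,q,z)[:,:2].astype(np.float32);e=cv2.fitEllipse(P);print('fit',st[k],np.round(e[0],4),np.round(e[1],4));return e
                                             ~~~~~~~~~~~~~~^^^
cv2.error: OpenCV(4.12.0) /io/opencv/modules/imgproc/src/shapedescr.cpp:361: error: (-201:Incorrect size of input array) There should be at least 5 points to fit the ellipse in function 'fitEllipseNoDirect'
```

Call:
play_rows([
  [0,-0.4,0.4,0,0,0,0.2],
  [0,-0.4,0.9,0,0,0,0.2],
  [0,-0.4,1.4,0,0,0,0.2],
  [0,-0.4,1.8,0,0,0,0.2],
  [0,-0.4,2.0,0,0,0,0.2],
])

```text
clock: 5.8
position: [0.5861, 0.0615, 0.0626]
tool_rot: [-3.142, 0.001, 0.184]
force: [0.6, -0.2, -0.5]
grip_width: 0.0583
finger_force: 32.6
```

```bash
python3 - <<'E'
from h import *
go(.5868,.0613,.0595,.184);print(observe()['force'])
ci=viewer.camera_info('wrist');p,d=viewer.grab_frame('wrist');cv2.imwrite('pics/w4.png',p[:,:,::-1])
E
```

```text
rot [-0.     0.001 -0.   ]
shift cm [0.06 0.03 0.31] dist 0.3 t 5.8 pos [0.5861 0.0615 0.0626] [-3.142e+00  1.000e-03  1.840e-01]
[ 0.55934822 -0.1862502  -0.47509895]
```

View pics/w4.png

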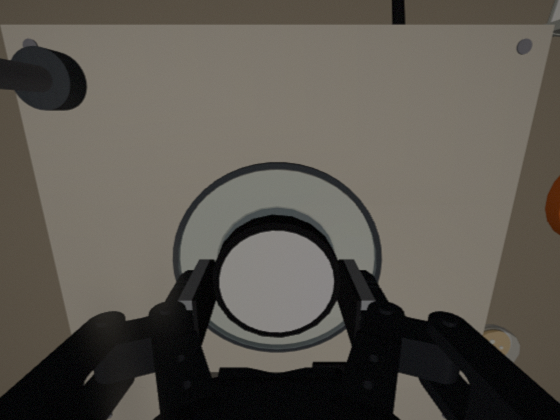

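The diffuser is over the plate: disc (277,280), plate ring (277,257). I'll lower it the last 3 mm slowly.

Call:
play_rows([
  [0.05,0,0.06,0,0,0,0.2],
  [0.05,0,0.14,0,0,0,0.2],
  [0.05,0,0.21,0,0,0,0.2],
  [0.05,0,0.28,0,0,0,0.2],
  [0.05,0,0.28,0,0,0,0.2],
])

```text
clock: 6.35
position: [0.5868, 0.0617, 0.0605]
tool_rot: [-3.142, 0.0, 0.184]
force: [-0.6, 0.1, -1.1]
grip_width: 0.0585
finger_force: 32.6
```

Call:
play_rows([
  [0,0,0.05,0,0,0,0.2],
  [0,0,0.1,0,0,0,0.2],
  [0,0,0.15,0,0,0,0.2],
  [0,0,0.2,0,0,0,0.2],
  [0,0,0.2,0,0,0,0.2],
])

```text
clock: 6.85
position: [0.587, 0.0616, 0.0589]
tool_rot: [3.142, -0.0, 0.184]
force: [-2.8, -0.9, 8.5]
grip_width: 0.0584
finger_force: 33.5
```

Call:
play_rows([
  [0,0,0,0,0,0,0.4],
  [0,0,0,0,0,0,0.5],
  [0,0,0,0,0,0,0.65],
  [0,0,0,0,0,0,0.75],
  [0,0,0,0,0,0,0.75],
])

```text
clock: 7.35
position: [0.5869, 0.0617, 0.0585]
tool_rot: [-3.142, 0.0, 0.184]
force: [-0.1, 0.8, 0.2]
grip_width: 0.0746
finger_force: 0.0
```

Call:
play_rows([
  [0,0,-0.5,0,0,0,0.75],
  [0,0,-2,0,0,0,0.8],
  [0,0,-5,0,0,0,1],
  [0,0,-9,0,0,0,1],
  [0,0,-12,0,0,0,1],
])

```text
clock: 7.85
position: [0.5873, 0.0617, 0.182]
tool_rot: [-3.142, -0.002, 0.184]
force: [0.7, -0.6, 1.0]
grip_width: 0.0853
finger_force: 0.0
```

```bash
python3 - <<'E'
from h import *
go(.457,-.212,.16,.184)
ci=viewer.camera_info('wrist');p,d=viewer.grab_frame('wrist');cv2.imwrite('pics/w5.png',p[:,:,::-1]);hsv=cv2.cvtColor(p,cv2.COLOR_RGB2HSV)
np.savez('w5.npz',p=p,d=d);np.save('w5ci.npy',ci,allow_pickle=True)
w=cloud(ci,d);mm=(w[...,2]>.067)&(w[...,2]<.078);mm[260:]=0
print([hsv[r,278] for r in range(150,260,12)])
u=ci['R']@np.array([.586,.0616,.072])+ci['t'];u=(int(u[0]/u[2]*ci['fx']+ci['cx']),int(u[1]/u[2]*ci['fy']+ci['cy']));print(u)
fit(ci,mm,u,.072)
E
```

```text
rot [-0.    -0.002 -0.   ]
shift cm [-17.81  24.53   2.16] dist 30.4 t 7.85 pos [0.5873 0.0617 0.182 ] [-3.142e+00 -2.000e-03  1.840e-01]
[array([ 34,  16, 131], dtype=uint8), array([ 34,  16, 130], dtype=uint8), array([15, 73, 14], dtype=uint8), array([ 15,  11, 141], dtype=uint8), array([ 17,  12, 143], dtype=uint8), array([ 18,   9, 141], dtype=uint8), array([ 17,  12, 144], dtype=uint8), array([ 17,  12, 143], dtype=uint8), array([ 30,  16, 129], dtype=uint8), array([80, 12, 66], dtype=uint8)]
(276, 207)
fit [ 241  171   72   70 3923] [0.587 0.062] [0.0591 0.0602]
```

The diffuser lies at (0.587, 0.062), within 1 mm of the stage centre. Now for the dish.

Call:
play_rows([
  [-2,2.8,0,0,0,0,1],
  [-4.8,6.5,0,0,0,0,1],
  [-7.6,10.4,0,0,0,0,1],
  [-10.4,14.3,0,0,0,0,1],
  [-13.2,18.2,0,0,0,0,1],
])

```text
clock: 8.4
position: [0.4895, -0.1429, 0.1796]
tool_rot: [3.141, -0.001, 0.184]
force: [1.1, 0.2, 0.2]
grip_width: 0.0855
finger_force: 0.0
```

Call:
play_rows([
  [-2,2.8,0,0,0,0,1],
  [-4.4,6,1,0,0,0,1],
  [-4.6,6.3,3,0,0,0,1],
  [-4.6,6.3,3,0,0,0,1],
  [-4.6,6.3,3,0,0,0,1],
])

```text
clock: 8.9
position: [0.4571, -0.2111, 0.1493]
tool_rot: [-3.141, -0.0, 0.184]
force: [0.6, 0.3, 0.9]
grip_width: 0.0854
finger_force: 0.0
```

```bash
python3 - <<'E'
from h import *
ci=viewer.camera_info('wrist');p,d=viewer.grab_frame('wrist');cv2.imwrite('pics/w6.png',p[:,:,::-1]);hsv=cv2.cvtColor(p,cv2.COLOR_RGB2HSV)
w=cloud(ci,d);mm=(w[...,2]>.010)&(w[...,2]<.022);mm[:,:80]=0
u=ci['R']@np.array([.456,-.2115,.015])+ci['t'];u=(int(u[0]/u[2]*ci['fx']+ci['cx']),int(u[1]/u[2]*ci['fy']+ci['cy']));print(u)
e=fit(ci,mm,u,.015)
m2=(hsv[...,1]>70)&(hsv[...,0]>12)&(hsv[...,0]<28)&(hsv[...,2]>120)
m2=cv2.morphologyEx(m2.astype(np.uint8),cv2.MORPH_CLOSE,np.ones((7,7)));fit(ci,m2,u,.008)
go(e[0][0],e[0][1],.018,.184)
E
```

```text
(277, 199)
fit [ 245  168   66   64 3316] [ 0.455  -0.2122] [0.0591 0.0601]
fit [ 250  171   55   54 2350] [ 0.4554 -0.2117] [0.0508 0.0514]
rot [ 0.    -0.001  0.001]
shift cm [-0.28  0.08 13.15] dist 13.2 t 8.95 pos [ 0.4575 -0.211   0.1495] [ 3.141e+00 -1.000e-03  1.850e-01]
```

View pics/w6.png

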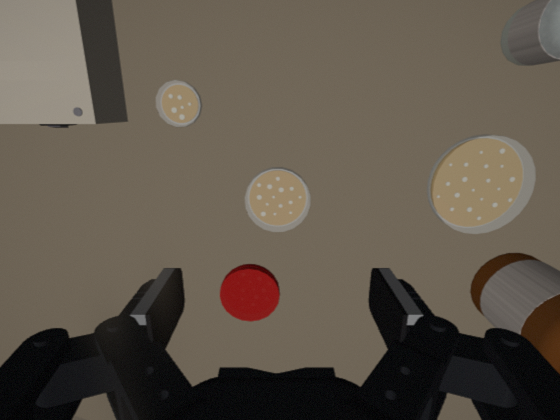

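The middle dish is at (277,199), the red one at (250,292), the small one at (179,103) and the large one at (482,184). I'll descend onto the middle one.

Call:
play_rows([
  [-0.25,0.1,3,0,0,0,1],
  [-0.25,0.1,6.5,0,0,0,1],
  [-0.25,0.1,10,0,0,0,1],
  [-0.25,0.1,12.5,0,0,0,1],
  [-0.25,0.1,13,0,0,0,1],
])

```text
clock: 9.45
position: [0.4542, -0.2118, 0.0171]
tool_rot: [-3.14, 0.002, 0.186]
force: [-0.1, 0.0, 1.1]
grip_width: 0.0856
finger_force: 0.0
```

```bash
python3 -c "
from h import *
go(.4552,-.212,.003,.184)"
```

```text
rot [-0.002  0.002  0.002]
shift cm [0.1  0.04 1.41] dist 1.4 t 9.45 pos [ 0.4542 -0.2118  0.0171] [-3.14e+00  2.00e-03  1.86e-01]
```

Call:
play_rows([
  [0.05,0,0.5,0,0,0,0.85],
  [0.05,0,1.0,0,0,0,0.75],
  [0.05,0,1.3,0,0,0,0.65],
  [0.05,0,1.4,0,0,0,0.65],
  [0.05,0,1.4,0,0,0,0.6],
])

```text
clock: 9.95
position: [0.4551, -0.2132, 0.0049]
tool_rot: [3.141, -0.0, 0.184]
force: [-0.5, -0.2, 0.8]
grip_width: 0.0683
finger_force: 0.0
```

Call:
play_rows([
  [0,0,0,0,0,0,0.45],
  [0,0,0,0,0,0,0.35],
  [0,0,0,0,0,0,0.2],
  [0,0,0,0,0,0,0.2],
  [0,0,0,0,0,0,0.2],
], squeeze=25)

```text
clock: 10.45
position: [0.455, -0.2132, 0.0051]
tool_rot: [3.141, -0.0, 0.184]
force: [-1.3, 0.7, 10.5]
grip_width: 0.0587
finger_force: 24.5
```

Call:
play_rows([
  [0,0,-0.5,0,0,0,0.2],
  [0,0,-2,0,0,0,0.2],
  [0,0,-5,0,0,0,0.2],
  [0,0,-9,0,0,0,0.2],
  [0,0,-13,0,0,0,0.2],
])

```text
clock: 10.95
position: [0.4544, -0.213, 0.1361]
tool_rot: [-3.141, 0.001, 0.184]
force: [0.3, 0.3, -0.3]
grip_width: 0.0582
finger_force: 27.1
```

```bash
python3 - <<'E'
from h import *
ci=viewer.camera_info('wrist');p,d=viewer.grab_frame('wrist');cv2.imwrite('pics/w7.png',p[:,:,::-1]);hsv=cv2.cvtColor(p,cv2.COLOR_RGB2HSV)
s=observe();w=cloud(ci,d);print(w[278,277],hsv[278,277])
m2=(hsv[...,1]>60)&(hsv[...,0]>12)&(hsv[...,0]<28)&(hsv[...,2]>120)
m2=cv2.morphologyEx(m2.astype(np.uint8),cv2.MORPH_CLOSE,np.ones((9,9)));fit(ci,m2,(277,278),s['position'][2]-.002+.008)
go(.5865,.0618,.18,.184)
E
```

```text
[ 0.45539394 -0.21272944  0.14647083] [ 19  82 156]
fit [ 224  220  105   96 7913] [ 0.4602 -0.2114] [0.0482 0.0485]
rot [ 0.003 -0.006 -0.001]
shift cm [ 17.8  -24.74  -3.8 ] dist 30.7 t 11.0 pos [ 0.4568 -0.214   0.1418] [ 3.138 -0.006  0.183]
```

View pics/w7.png

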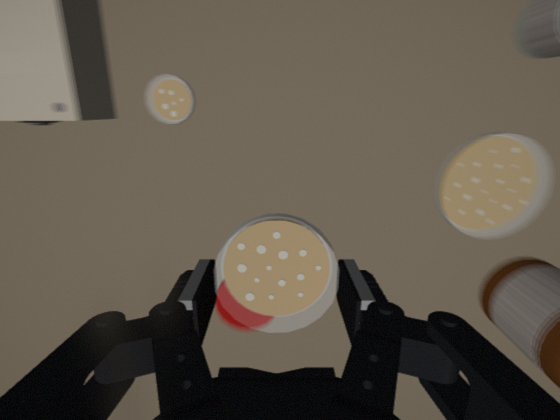

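The dish is held level, lid up, at (277,272), with the red one on the bench behind it. I'll carry it to the stage.

Call:
play_rows([
  [1.5,-2.2,-1,0,0,0,0.2],
  [4,-5.6,-2,0,0,0,0.2],
  [6.7,-9.2,-2.5,0,0,0,0.2],
  [9.4,-13,-2.5,0,0,0,0.2],
  [12,-16.7,-2.5,0,0,0,0.2],
])

```text
clock: 11.5
position: [0.543, -0.0252, 0.1602]
tool_rot: [3.141, -0.001, 0.184]
force: [0.8, -0.5, -0.8]
grip_width: 0.0585
finger_force: 27.1
```

```bash
python3 -c "
from h import *
go(.5865,.0618,.12,.184)"
```

```text
rot [ 0.    -0.001 -0.   ]
shift cm [ 5.86 -7.76  4.02] dist 10.5 t 11.5 pos [ 0.543  -0.0252  0.1602] [ 3.141e+00 -1.000e-03  1.840e-01]
```

Call:
play_rows([
  [1.8,-2.4,0,0,0,0,0.2],
  [3.8,-5.2,0,0,0,0,0.2],
  [5.4,-7.2,1.5,0,0,0,0.2],
  [5.8,-7.7,3.5,0,0,0,0.2],
  [5.8,-7.7,4,0,0,0,0.2],
])

```text
clock: 12.0
position: [0.5845, 0.0605, 0.1179]
tool_rot: [-3.141, 0.002, 0.186]
force: [-1.6, 0.4, 0.3]
grip_width: 0.0584
finger_force: 27.1
```

Call:
play_rows([
  [0,0,0.5,0,0,0,0.2],
  [0,0,1,0,0,0,0.2],
  [0,0,1.5,0,0,0,0.2],
  [0,0,1.5,0,0,0,0.2],
  [0,0,1.5,0,0,0,0.2],
])

```text
clock: 12.5
position: [0.5854, 0.0591, 0.1048]
tool_rot: [3.142, -0.0, 0.183]
force: [-0.7, -0.6, -0.3]
grip_width: 0.0581
finger_force: 27.1
```

```bash
python3 - <<'E'
from h import *
go(.5865,.0618,.077,.184)
ci=viewer.camera_info('wrist');p,d=viewer.grab_frame('wrist');cv2.imwrite('pics/w8.png',p[:,:,::-1]);hsv=cv2.cvtColor(p,cv2.COLOR_RGB2HSV)
s=observe();w=cloud(ci,d);print(s['force'],hsv[270,277])
for c in(45,60):
    m2=(hsv[...,1]>c)&(hsv[...,0]>12)&(hsv[...,0]<30)&(hsv[...,2]>90)
    m2=cv2.morphologyEx(m2.astype(np.uint8),cv2.MORPH_CLOSE,np.ones((9,9)));fit(ci,m2,(277,270),s['position'][2]+.005)
z0=s['position'][2]
mm=(w[...,2]>z0+.004)&(w[...,2]<z0+.016);mm[:, :215]=0;mm[:,340:]=0
try: fit(ci,mm,(277,270),z0+.010)
except Exception as e: print('x')
E
```

```text
rot [ 0.    -0.    -0.001]
shift cm [ 0.16 -0.25  2.78] dist 2.8 t 12.5 pos [0.5854 0.0591 0.1048] [ 3.142 -0.     0.183]
[ 0.61654094  0.05185427 -0.29296016] [ 19  85 126]
fit [ 224  220  106   96 7992] [0.5877 0.06  ] [0.0509 0.0512]
fit [ 224  220  105   96 7901] [0.5878 0.06  ] [0.0505 0.0509]
fit [  215   216   125   117 11635] [0.586  0.0592] [0.0607 0.0618]
```

View pics/w8.png

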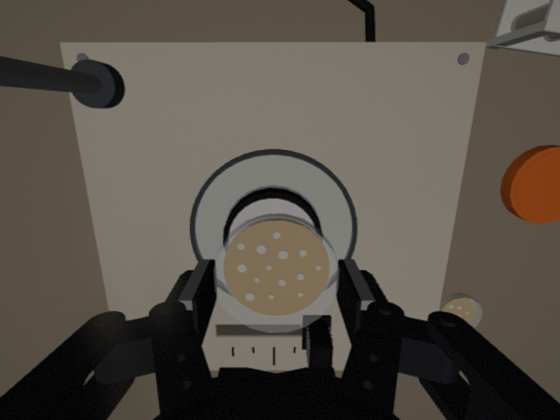

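The dish is held over the diffuser at (277,270), the tab is at (318,340) and the long half mark at (274,355). Its centre is within 1 mm of the TCP. Lowering.

Call:
play_rows([
  [0.1,-0.27,0.4,0,0,0,0.2],
  [0.1,-0.27,0.9,0,0,0,0.2],
  [0.1,-0.27,1.5,0,0,0,0.2],
  [0.1,-0.27,2.0,0,0,0,0.2],
  [0.1,-0.27,2.2,0,0,0,0.2],
])

```text
clock: 13.05
position: [0.5854, 0.0621, 0.0817]
tool_rot: [-3.142, 0.001, 0.184]
force: [0.6, 1.0, -0.8]
grip_width: 0.0582
finger_force: 27.1
```

Call:
play_rows([
  [0,0,0.08,0,0,0,0.2],
  [0,0,0.16,0,0,0,0.2],
  [0,0,0.24,0,0,0,0.2],
  [0,0,0.3,0,0,0,0.2],
  [0,0,0.3,0,0,0,0.2],
])

```text
clock: 13.55
position: [0.5858, 0.0622, 0.0795]
tool_rot: [-3.142, -0.0, 0.184]
force: [0.0, 0.3, -0.1]
grip_width: 0.0586
finger_force: 27.1
```

Call:
play_rows([
  [0.05,0,0.05,0,0,0,0.2],
  [0.05,0,0.1,0,0,0,0.2],
  [0.05,0,0.15,0,0,0,0.2],
  [0.05,0,0.2,0,0,0,0.2],
  [0.05,0,0.2,0,0,0,0.2],
])

```text
clock: 14.05
position: [0.5862, 0.0623, 0.0774]
tool_rot: [-3.142, 0.0, 0.184]
force: [0.3, -0.9, -0.0]
grip_width: 0.0584
finger_force: 27.1
```

Call:
play_rows([
  [0,0,0.04,0,0,0,0.2],
  [0,0,0.08,0,0,0,0.2],
  [0,0,0.12,0,0,0,0.2],
  [0,0,0.12,0,0,0,0.2],
  [0,0,0.12,0,0,0,0.2],
])

```text
clock: 14.55
position: [0.5863, 0.0623, 0.0771]
tool_rot: [3.142, -0.0, 0.184]
force: [-6.2, -1.2, 15.8]
grip_width: 0.0585
finger_force: 28.5
```

Call:
play_rows([
  [0,0,-0.06,0,0,0,0.2],
  [0,0,-0.06,0,0,0,0.4],
  [0,0,-0.06,0,0,0,0.5],
  [0,0,-0.06,0,0,0,0.65],
  [0,0,-0.06,0,0,0,0.75],
])

```text
clock: 15.05
position: [0.5862, 0.0622, 0.0768]
tool_rot: [-3.142, 0.0, 0.184]
force: [-0.2, -0.3, 0.5]
grip_width: 0.0748
finger_force: 0.0
```

Call:
play_rows([
  [0,0,0,0,0,0,0.75],
  [0,0,-1,0,0,0,0.75],
  [0,0,-3,0,0,0,0.8],
  [0,0,-6,0,0,0,0.5],
  [0,0,-9,0,0,0,0],
])

```text
clock: 15.55
position: [0.5861, 0.0622, 0.1685]
tool_rot: [-3.142, 0.0, 0.184]
force: [-0.0, -0.7, 0.1]
grip_width: 0.051
finger_force: 0.0
```

```bash
python3 - <<'E'
from h import *
ci=viewer.camera_info('wrist');p,d=viewer.grab_frame('wrist');hsv=cv2.cvtColor(p,cv2.COLOR_RGB2HSV)
w=cloud(ci,d)
def px(X):
    u=ci['R']@np.array(X)+ci['t'];return (int(u[0]/u[2]*ci['fx']+ci['cx']),int(u[1]/u[2]*ci['fy']+ci['cy']))
u=px([.587,.062,.087]);print(u,w[u[1],u[0]])
fit(ci,(w[...,2]>.08)&(w[...,2]<.094),u,.087)
m2=((hsv[...,1]>45)&(hsv[...,0]>12)&(hsv[...,0]<30)&(hsv[...,2]>90)).astype(np.uint8)
m2=cv2.morphologyEx(m2,cv2.MORPH_CLOSE,np.ones((9,9)));fit(ci,m2,u,.081)
f=(w[...,2]>.08)&(w[...,2]<.094)&(np.hypot(w[...,0]-.587,w[...,1]-.062)<.028)
A=w[f];c=np.linalg.lstsq(np.c_[A[:,:2]-[.587,.062],np.ones(len(A))],A[:,2],rcond=None)[0];print('plane',c.round(4))
f=(w[...,2]>.078)&(w[...,2]<.095)&(np.hypot(w[...,0]-.518,w[...,1]-.018)<.04)
A=w[f];print('tab',len(A),A.mean(0) if len(A) else '', (A.min(0),A.max(0)) if len(A) else '')
go(.518,.018,.13,.184)
E
```

```text
(277, 215) [0.58773913 0.06246331 0.08734188]
fit [ 237  176   80   78 4871] [0.5866 0.0626] [0.0592 0.0607]
fit [ 242  180   69   67 3586] [0.5863 0.0628] [0.0523 0.0526]
plane [-0.0005  0.0013  0.0873]
tab 566 [0.52024318 0.01934888 0.08572072] (array([0.50517947, 0.01014423, 0.07807104]), array([0.53159979, 0.02746317, 0.08898426]))
rot [ 0.    -0.006 -0.001]
shift cm [-7.74  3.09  4.29] dist 9.4 t 15.6 pos [0.5882 0.0625 0.1734] [ 3.142 -0.006  0.183]
```

The dish is centred at (0.5866, 0.0626) and level, with its lid top at 0.087. Next is the tab, at about (0.519, 0.0187).

Call:
play_rows([
  [-1.8,0.8,0,0,0,0,0],
  [-4,1.6,0,0,0,0,0],
  [-6.2,2.5,0,0,0,0,0],
  [-7.6,3.05,1,0,0,0,0],
  [-7.6,3.05,3,0,0,0,0],
])

```text
clock: 16.1
position: [0.5167, 0.0171, 0.1384]
tool_rot: [3.141, -0.002, 0.182]
force: [1.3, 0.3, 0.3]
grip_width: 0.0426
finger_force: 0.0
```

Call:
play_rows([
  [0,0,1,0,0,0,0],
  [0,0,2,0,0,0,0],
  [0,0,2,0,0,0,0],
  [0,0,2,0,0,0,0],
  [0,0,2,0,0,0,0],
])

```text
clock: 16.6
position: [0.5175, 0.0185, 0.1174]
tool_rot: [3.142, -0.001, 0.184]
force: [-1.3, -0.5, 0.7]
grip_width: 0.0428
finger_force: 0.0
```

```bash
python3 - <<'E'
from h import *
go(.5185,.0187,.064,.184)
ci=viewer.camera_info('wrist');p,d=viewer.grab_frame('wrist');w=cloud(ci,d)
f=(w[...,2]>.08)&(w[...,2]<.092)&(np.hypot(w[...,0]-.518,w[...,1]-.018)<.022)
A=w[f];print('tab',len(A),A.mean(0),A.min(0),A.max(0)); P=A[:,:2].astype(np.float32);print(cv2.minAreaRect(P))
E
```

```text
rot [ 0.    -0.001 -0.   ]
shift cm [0.09 0.   5.34] dist 5.3 t 16.6 pos [0.5175 0.0185 0.1174] [ 3.142e+00 -1.000e-03  1.840e-01]
tab 999 [0.51922718 0.0185217  0.08650549] [0.5045725  0.00944011 0.08001142] [0.53114077 0.02695309 0.08891182]
((0.5179480314254761, 0.018107589334249496), (0.026029346510767937, 0.015071528032422066), 11.895776748657227)
```

Tab centre is at (0.518, 0.0182), so the TCP is aligned. Descend.

Call:
play_rows([
  [0.05,0,1.2,0,0,0,0],
  [0.05,0,2.6,0,0,0,0],
  [0.05,0,4,0,0,0,0],
  [0.05,0,5,0,0,0,0],
  [0.05,0,5.2,0,0,0,-0.1],
])

```text
clock: 17.15
position: [0.517, 0.0185, 0.0636]
tool_rot: [-3.141, 0.002, 0.184]
force: [-0.4, 0.6, 0.7]
grip_width: 0.0385
finger_force: 0.0
```

Call:
play_rows([
  [0,0,0,0,0,0,-0.3],
  [0,0,0,0,0,0,-0.5],
  [0,0,0,0,0,0,-0.7],
  [0,0,0,0,0,0,-0.9],
  [0,0,0,0,0,0,-0.9],
], squeeze=50)

```text
clock: 17.65
position: [0.5181, 0.0181, 0.0655]
tool_rot: [3.141, -0.001, 0.183]
force: [-0.3, -2.7, 7.3]
grip_width: 0.0128
finger_force: 48.9
```

Call:
play_rows([
  [0,-0.4,0,0,0,0,-0.9],
  [0,-0.9,0,0,0,0,-0.9],
  [0,-1.4,0,0,0,0,-0.9],
  [0,-1.9,0,0,0,0,-0.9],
  [0,-2.4,0,0,0,0,-0.9],
])

```text
clock: 18.15
position: [0.5137, 0.0414, 0.0655]
tool_rot: [3.141, -0.001, 0.183]
force: [0.8, -6.8, 6.8]
grip_width: 0.0131
finger_force: 49.0
```

Call:
play_rows([
  [0,-0.2,0,0,0,0,-0.9],
  [0,-0.4,0,0,0,0,-0.9],
  [0,-0.55,0,0,0,0,-0.9],
  [0,-0.6,0,0,0,0,-0.9],
  [0,-0.6,0,0,0,0,-0.9],
])

```text
clock: 18.65
position: [0.5126, 0.047, 0.0655]
tool_rot: [3.141, -0.001, 0.183]
force: [0.5, -6.6, 6.2]
grip_width: 0.0128
finger_force: 49.1
```

```bash
cat > chk.py <<'E'
from h import *
s=observe();print(s['position'],s['force'],s['grip_width'],s['finger_force'])
a=.186;R=np.array([[np.cos(a),-np.sin(a)],[np.sin(a),np.cos(a)]])
S=np.array([.586,.0616]);print('tcp local mm',((s['position'][:2]-S)@R*1e3).round(1),'at close (.5181,.0181):',((np.array([.5181,.0181])-S)@R*1e3).round(1))
for n in('wrist','scene','side'):
    ci=viewer.camera_info(n);p,d=viewer.grab_frame(n);w=cloud(ci,d);L=(w[...,:2]-S)@R
    f=(w[...,2]>.08)&(w[...,2]<.094)&(np.hypot(w[...,0]-.587,w[...,1]-.062)<.04)
    A=w[f]
    if len(A)>20:print(n,'dish',len(A),cv2.minEnclosingCircle(A[:,:2].astype(np.float32)),A[:,2].mean())
    f=(w[...,2]>.068)&(w[...,2]<.0905)&(L[...,0]>-.086)&(L[...,0]<-.064)&(abs(L[...,1])<.06)
    A=L[f];print(n,'tab/fingers',len(A),np.percentile(A[:,1],[2,50,98]).round(4) if len(A) else '')
    cv2.imwrite(f'pics/end_{n}.png',p[:,:,::-1])
E
python3 chk.py
```

```text
[0.51262647 0.04702895 0.06550764] [ 0.46301592 -6.58655244  6.15307238] 0.012849811285472424 49.05986666679382
tcp local mm [-74.8  -0.8] at close (.5181,.0181): [-74.8 -30.2]
wrist dish 21831 ((0.5860031247138977, 0.06258494406938553), 0.030143853276968002) 0.08727625297380541
wrist tab/fingers 2554 [-0.0192 -0.0003  0.0182]
scene dish 273 ((0.5900269150733948, 0.06417980045080185), 0.03264687955379486) 0.08617296383322708
scene tab/fingers 36 [-0.0199 -0.0143  0.0216]
side dish 319 ((0.5856079459190369, 0.06321123987436295), 0.03039693273603916) 0.08703562357050228
side tab/fingers 17 [-0.0016  0.0189  0.0212]
```

Call:
play_rows([
  [0,-0.03,0,0,0,0,-0.9],
  [0,-0.06,0,0,0,0,-0.9],
  [0,-0.06,0,0,0,0,-0.9],
  [0,-0.06,0,0,0,0,-0.9],
  [0,-0.06,0,0,0,0,-0.9],
])

```text
clock: 19.3
position: [0.5126, 0.0475, 0.0655]
tool_rot: [3.141, -0.001, 0.183]
force: [0.1, -7.7, 6.9]
grip_width: 0.0131
finger_force: 49.1
```

```bash
python3 chk.py | head -4; python3 -c "
from workcell import bot
print(bot.job_done())"
```

```text
[0.51258174 0.04751593 0.06552192] [ 0.07396617 -7.67148063  6.89936029] 0.013090210078649418 49.06360566616058
tcp local mm [-74.8  -0.3] at close (.5181,.0181): [-74.8 -30.2]
wrist dish 21824 ((0.5859143733978271, 0.06259147822856903), 0.030191656202077866) 0.08726087331803022
wrist tab/fingers 2524 [-0.0187  0.0002  0.0187]
the job is handed in; nothing more can be done
None
```

I handed in the job at about 19 s: the diffuser and then the dish sit within about 1 mm of the stage centre, and the gripper is still holding the shutter tab at half travel (about 29.9 of 30 mm).

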